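# Invert the closed specimen dish and stack it

### The arm

A 6-joint arm with a two-finger parallel gripper is mounted at the origin on the work surface. World frame = base frame: x ahead of the robot, y to its left, z up, the work surface at z = 0. Lengths are in mm, angles in rad, forces in N, time in s.
With the tool pointing down it reaches from about 275 to 975 mm from the base axis. Payload 8.4 kg.
Tool frame: the origin (TCP) lies on the centre line of the jaws, within the pads' length; the fingertips stand 11 mm ahead of it and the grasp point (between the pads) lies 8 mm behind it (robot.finger_overhang is the distance from the TCP to the fingertips, in mm); z points along the fingers, y is the line along which they close (so a half turn about z gives the same grasp; the last joint's range is limited). The gripper opens to 92 mm and grips with 3 to 60 N. Pads are 20 mm wide; open, the fingers measure 128 mm over their backs; the gripper's body (75 mm by 189 mm) begins 69 mm behind the grasp point.
Start: joints at [-1.212, 0.353, 1.633, -0, 1.155, -0.002], TCP at [220.638, -584.762, 225.583] pointing down, gripper open.
Joint ranges: [-2.63, 2.63], [-0.92, 2.1], [0.06, 2.66], [-1.3, 4.44], [0, 2.69], [-3.02, 3.02]. Speed limits (rad/s): [2.22, 2.22, 2.79, 3.14, 3.14, 3.14].

### API

Orientations are given as a rotation vector (axis times angle).
In Python, from station import robot gives the robot as it stands.
- The arm moves only by the shell command python3 -m inch 'ROWS' [FORCE]. ROWS is a JSON object of lists of equal length, an entry for each row: "twist": the turn, a rotation vector about the tool's x, y, z in units of 0.15 rad (1.0 is 0.15 rad), a list of three; "translation": the shift along the tool's x, y, z in units of 0.05 m (1.0 is 0.05 m), a list of three; "hand": the closure, from -1 (fully open) to 1 (shut). In form: {"twist": [[rx, ry, rz], ...], "translation": [[x, y, z], ...], "hand": [hand, ...]}. A call has 1 to 12 rows; each row shifts and turns the commanded pose from where the row before left it, along the tool's axes as they then stand; what a row does not reach is not made up. A row lasts 1/8 s, in which the tool goes at most 62.5 mm and 10.7 degrees, less where a joint would pass 70% of its speed; a pose out of reach is approached as far as the arm can. A call with a number of a shift or a turn outside -1 to 1 is refused whole. A call with a gripper value outside its range is refused whole. The fingers move at their own pace and stop on an object; FORCE is the grip in N (left out, the last holds). Time passes only in rows, so rows that do not move let the fingers close. It gives the time, the measured TCP pose, the force, the opening and the grip force at its end, in the units of the state.
- robot.state(): the state, without advancing time (a new reading comes with each control period).
- robot.grab_frame(name): name is "scene" or "top" or "wrist"; returns the picture (420x560x3 uint8, red, green, blue); there is no depth.
- robot.camera_model(name): a dict with "intrinsics" (3x3 intrinsics, pixels), "R" (3x3) and "t" (3): a world point X has camera coordinates R X + t. Camera axes: x right, y down, z forward; pixel columns grow to the right and rows downward; lengths in mm; the calibration is good to about 2 mm. A picture is of the moment at which its call begins: read the wrist's pose just before it. camera_model takes no time and is no camera call; for the wrist camera it gives the pose at the moment of the call.
- robot.finish_job(): hands the job in; it is judged then, once.
Trained networks look in the newest picture that a camera, given by its name, has taken for a name from the list of things; names that differ only in an ending like _2 or _b are one class to them, and where a whole thing is asked for, a point or a joint stands for the part that bears it (a point fixed in the world has none). Each returns a list of dicts, best first, with "score" (0 to 1); they miss things now and then, are a little off and sometimes report something else, mostly with a low value. They report only what shows in the picture. A call takes as long as a camera call. They do not tell look-alikes from the thing itself.
- robot.silhouettes(camera, name): "pixels" (420x560 bool, what is visible of it) and "bbox" ([left, top, right, bottom] in pixels, round what is visible of it).
The state is a dict: "clock": time; "q": joint angles; "joint_vel": joint speeds; "joint_efforts": joint torques, N m; "tcp_pos": TCP position; "tool_rot": TCP orientation; "wrist_force": force on the tool from outside, world axes, zero at the start; "torque": the same for the moment, N m; "opening": finger opening in mm; "grip_force": force on a finger pad.
Only numpy, scipy, OpenCV 4.12 (cv2) and the standard library are available. Lean on these libraries where they do the work, as an engineer would, in place of code of your own. Each camera call takes 0.05 s, during which the arm holds its last target. There are 200 camera calls.

### The job

Three slanted stands hold small round specimen dishes. Pick up the one closed dish that lies lid side up, gripping base and lid together so the lid stays on, turn it upside down, and stack it squarely on top of the dish that already lies upside down on another stand. Leave the lidless dish on the third stand alone and do not push the stored dish out of place.

Things in the scene. Friction and masses are not known exactly. Their poses are not given: they have to be found in the camera images.
- dish: White base, 60 mm wide, 7 mm high, of the closed dish; with lid 15 mm thick, 50 g. Origin: centre of its outer flat face; z points to the lid (mid-dish at z 7.5 mm). Lies on a stand's plate that slopes down at 50 deg towards the robot's left, heading 60 to 95 deg from +x to +y. At first z is the plate's outward normal, x down the slope, y level: fingers pointing along x can close along y.
- dish_lid: Its clear lid, 60 mm across, 8 mm high, dark specks seen through it. It sits over a low spigot, held by nothing: grip across the diameter at mid-thickness, pads over the joint, 20 N. Origin: centre of its open rim plane, 7 mm along z from the base's when closed; z points to its outer face. Half a turn about the fingers' pointing direction inverts the dish.
- stacked: Base of the stored dish, same sizes, lidded, already upside down on another such stand. Origin: centre of its outer flat face, now the stack's outward face, 15 mm off the plate; z points into the plate, x down the slope, y level. The inverted dish goes flush on this face: z parallel to this z, origin 15 mm along this one's -z, sliding on along x from the upper edge, resting on the same rods.
- open_dish: Lidless base, same shape, on the third stand; leave it. Origin: centre of its underside. Each stand: plate 48 mm wide (fingers pass beside it), ending 33 mm upslope of the dish's centre, its middle 85 mm above the table; dishes rest by the rim on two 7 mm rods standing 45 mm square off the plate, 38 mm apart, 27 mm downslope of the centre. Lift dishes off along -x.
Things that resemble listed ones, but are neither listed nor needed, are in the scene too. Leave any blue look-alike of the dish_lid alone.

How it is judged:
By the outcome, as a careful person would: the job done as asked, in the order asked, and still so for the second after the job is handed in, with the robot touching nothing.
It also fails if it takes over 43 s, if anything falls off the work surface, if the arm or the gripper's body presses on something with over 40 N, if the wrist force passes 120 N, or if a joint passes its speed limit or range.

## Working session

There is one attempt and no reset: what is moved stays moved. The work goes in short steps, Python scripts to look and compute and a shell command to move; the robot and the scene stay as the last step left them, time stands still between calls to the robot, and variables do not carry over. Pictures are saved under pics/ and viewed, at most 12 in all, crops included, and the job is handed in when it is done.

```bash
ls; mkdir -p pics
python3 - <<'E'
from station import robot
import cv2,numpy as np
ims=[]
for c in ["scene","top"]:
    im=robot.grab_frame(c).copy()
    m=robot.camera_model(c); print(c,m["intrinsics"][0][0],(-np.array(m["R"]).T@np.array(m["t"])).round())
    for n,col in [("dish",(255,0,0)),("dish_lid",(0,255,0)),("stacked",(0,0,255)),("open_dish",(255,255,0))]:
        for r in robot.silhouettes(c,n):
            print(c,n,round(r["score"],2),r["bbox"],r["pixels"].sum())
    cv2.imwrite(f"pics/{c}0.png",cv2.cvtColor(im,cv2.COLOR_RGB2BGR))
    ims.append(im)
E
```

```text
pics
scene 441.27830848362885 [832. 235. 627.]
scene dish 0.54 [381.3, 286.7, 400.2, 328.5] 160
scene dish 0.46 [385.5, 291.9, 420.1, 337.5] 1352
scene dish_lid 0.9 [388.2, 291.0, 419.8, 337.9] 1340
scene dish_lid 0.77 [406.2, 260.3, 443.1, 297.3] 1097
scene dish_lid 0.61 [349.9, 234.8, 387.3, 269.2] 979
scene stacked 0.64 [249.0, 218.5, 290.3, 259.6] 1356
scene open_dish 0.72 [127.6, 147.5, 164.2, 183.3] 1144
top 470.22767830770283 [450.  19. 984.]
top dish_lid 0.78 [152.6, 173.0, 171.9, 206.6] 463
top dish_lid 0.75 [203.9, 231.0, 229.1, 257.2] 615
top dish_lid 0.69 [155.4, 231.6, 186.6, 262.9] 682
top stacked 0.8 [260.1, 168.0, 282.4, 200.3] 507
top open_dish 0.67 [150.7, 173.7, 170.7, 206.4] 464
top open_dish 0.56 [385.6, 171.2, 416.3, 203.1] 721
```

View pics/scene0.png

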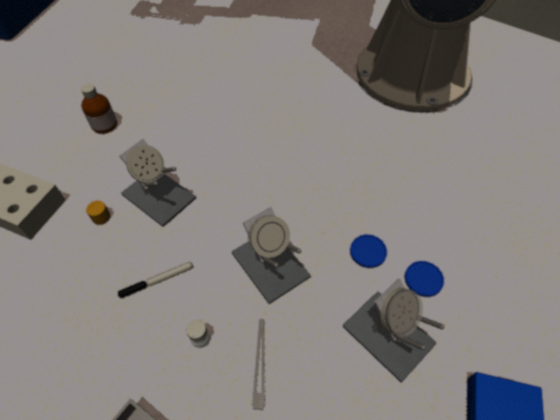

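View pics/top0.png

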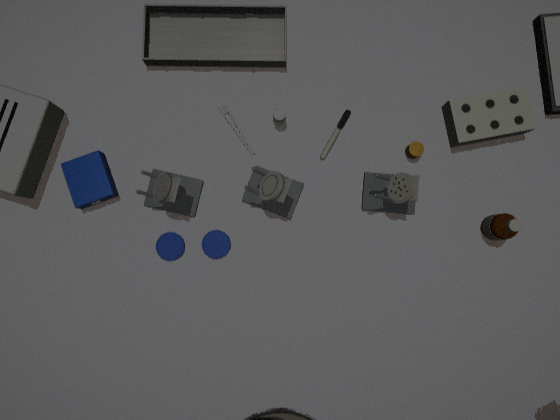

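The scene camera shows a lidded dish with faint specks at about (403,314), the stored inverted dish at (270,237) and the open dish with dark specks at (145,165). Two blue look-alike discs lie on the table. The top view shows the same order: (166,187), (272,185) and (400,187). Next I'll fit the poses.

```bash
cat > h.py <<'E'
from station import robot
import numpy as np, cv2
from scipy.optimize import least_squares
from scipy.spatial.transform import Rotation as Rot
A=np.radians(50)
def frame(h):
    c,s=np.cos(h),np.sin(h)
    n=np.array([np.sin(A)*c,np.sin(A)*s,np.cos(A)]); x=np.array([np.cos(A)*c,np.cos(A)*s,-np.sin(A)])
    return x,np.cross(n,x),n
def proj(m,P):
    q=P@np.array(m["R"]).T+np.array(m["t"]); q=q@np.array(m["intrinsics"]).T; return q[:,:2]/q[:,2:]
th=np.linspace(0,2*np.pi,73)[:-1]; U=np.stack([np.cos(th[::3]),np.sin(th[::3])])
def disc(c,h,z0,z1):   # c: centre on plate; slab between heights z0,z1 off the plate
    x,y,n=frame(h); r=30*(np.cos(th)[:,None]*x+np.sin(th)[:,None]*y)
    return np.vstack([c+r+z0*n,c+r+z1*n])
def sup(p): return (p@U).max(0)
def msup(mask):
    v,u=np.nonzero(mask); p=np.stack([u,v],1)+0.0
    return (p@U).max(0)+0.0
def fit(obs,p0,fixz=None):   # obs: list (model,mask,z0,z1)
    T=[(m,msup(k),a,b) for m,k,a,b in obs]
    f=lambda p:np.concatenate([sup(proj(m,disc(p[:3],p[3]/50,a,b)))-t for m,t,a,b in T]+[[ (p[2]-85)/10]])
    r=least_squares(f,[*p0[:3],p0[3]*50],loss="soft_l1"); return r.x[:3].round(1),np.degrees(r.x[3]/50).round(1),np.sqrt(np.mean(r.fun**2)).round(2)
def pick(cam,name,near):
    best=None
    for r in robot.silhouettes(cam,name):
        b=r["bbox"]; c=np.array([(b[0]+b[2])/2,(b[1]+b[3])/2])
        if np.hypot(*(c-near))<20: return r["pixels"]
    return None
E
python3 - <<'E'
from h import *
ms,mt=robot.camera_model("scene"),robot.camera_model("top")
robot.grab_frame("scene");robot.grab_frame("top")
for nm,ns,nt,a,b,p0 in [("dish_lid",(403,314),(163,190),7,15,(490,270,85,1.4)),("stacked",(270,238),(271,184),8,15,(490,30,85,1.4)),("open_dish",(145,165),(401,187),0,7,(490,-240,85,1.4))]:
    s,t=pick("scene",nm,ns),pick("top",nm,nt)
    obs=[(m,k,a,b) for m,k in((ms,s),(mt,t)) if k is not None]
    print(nm,len(obs),fit(obs,p0))
    for o in obs: print("  single",fit([o],p0))
s=robot.state(); m=robot.camera_model("wrist"); R=Rot.from_rotvec(s["tool_rot"]).as_matrix()
print("cam in tool",R.T@(-np.array(m["R"]).T@m["t"]-s["tcp_pos"])); print(np.round(R.T@np.array(m["R"]).T,3)); print(R.round(3)); print(m["intrinsics"],s["clock"])
E
```

```text
dish_lid 2 (array([563.7, 228.2,  82.3]), np.float64(79.3), np.float64(0.59))
  single (array([562.2, 228.4,  79.3]), np.float64(80.4), np.float64(0.39))
  single (array([566.3, 232.1,  63.8]), np.float64(77.0), np.float64(0.55))
stacked 2 (array([567.7,  19.1,  82.5]), np.float64(70.4), np.float64(0.49))
  single (array([566.4,  18.3,  79.9]), np.float64(72.2), np.float64(0.24))
  single (array([569.8,  18.6,  69.9]), np.float64(69.3), np.float64(0.46))
open_dish 2 (array([ 570.4, -225.7,   81.9]), np.float64(77.6), np.float64(0.59))
  single (array([ 570.6, -224.6,   82.8]), np.float64(78.6), np.float64(0.42))
  single (array([ 573.1, -230.2,   67.3]), np.float64(80.0), np.float64(0.55))
cam in tool [  84.82892623    0.37549326 -159.13915807]
[[-0.001 -0.955 -0.295]
 [ 1.    -0.001 -0.   ]
 [-0.    -0.295  0.955]]
[[ 0.936  0.353  0.   ]
 [ 0.353 -0.936 -0.   ]
 [ 0.     0.    -1.   ]]
[[331.81216956   0.         282.35026552]
 [  0.         331.81216956 207.00465042]
 [  0.           0.           1.        ]] 0.9
```

```bash
cat >> h.py <<'E'
def cur():
    s=robot.state(); return Rot.from_rotvec(s["tool_rot"]),np.array(s["tcp_pos"])
def sim(R,p,rv,tr,N):
    for _ in range(N): p=p+R.apply(np.array(tr)*50); R=R*Rot.from_rotvec(np.array(rv)*.15)
    return R,p
def plan(Rt,pt,N,start=None):
    R,p=start or cur(); rv=(R.inv()*Rt).as_rotvec()/N
    M=sum(Rot.from_rotvec(rv*k).as_matrix() for k in range(N)); tr=np.linalg.solve(M,R.inv().apply(pt-p))
    rv=(rv/.15).round(2); tr=(tr/50).round(2); R2,p2=sim(R,p,rv,tr,N)
    print(N,"x twist",rv.tolist(),"trans",tr.tolist(),"err",(pt-p2).round(1),np.degrees((R2.inv()*Rt).magnitude()).round(2)); return R2,p2
E
python3 - <<'E'
from h import *
print([a for a in dir(robot) if a[0]!='_'])
R,p=cur()
Rt=Rot.from_euler('z',82,degrees=True)*R
plan(Rt,np.array([575,150,310.]),16)
E
```

```text
['MotionError', 'camera_model', 'finger_overhang', 'finish_job', 'grab_frame', 'silhouettes', 'state']
16 x twist [0.0, 0.0, -0.6] trans [1.11, -0.1, -0.11] err [ 2.7 -2.4 -3.6] 0.51
```

```bash
python3 -m inch '{"twist":[[0,0,-0.48],[0,0,-0.48],[0,0,-0.48],[0,0,-0.48],[0,0,-0.48],[0,0,-0.48],[0,0,-0.48],[0,0,-0.48],[0,0,-0.48],[0,0,-0.48]],"translation":[[0.89,-0.08,-0.09],[0.89,-0.08,-0.09],[0.89,-0.08,-0.09],[0.89,-0.08,-0.09],[0.89,-0.08,-0.09],[0.89,-0.08,-0.09],[0.89,-0.08,-0.09],[0.89,-0.08,-0.09],[0.89,-0.08,-0.09],[0.89,-0.08,-0.09]],"hand":[-1,-1,-1,-1,-1,-1,-1,-1,-1,-1]}'
python3 -m inch '{"twist":[[0,0,-0.48],[0,0,-0.48],[0,0,-0.48],[0,0,-0.48],[0,0,-0.48],[0,0,-0.48],[0,0,-0.48],[0,0,-0.48],[0,0,-0.48],[0,0,-0.48],[0,0,0]],"translation":[[0.89,-0.08,-0.09],[0.89,-0.08,-0.09],[0.89,-0.08,-0.09],[0.89,-0.08,-0.09],[0.89,-0.08,-0.09],[0.89,-0.08,-0.09],[0.89,-0.08,-0.09],[0.89,-0.08,-0.09],[0.89,-0.08,-0.09],[0.89,-0.08,-0.09],[0,0,0]],"hand":[-1,-1,-1,-1,-1,-1,-1,-1,-1,-1,-1]}'
python3 - <<'E'
from h import *
s=robot.state(); print(s["q"],s["tool_rot"])
m=robot.camera_model("wrist"); im=robot.grab_frame("wrist"); cv2.imwrite("pics/w1.png",im[:,:,::-1])
for n in ["dish","dish_lid","stacked","open_dish"]:
    for r in robot.silhouettes("wrist",n): print(n,round(r["score"],2),r["bbox"],r["pixels"].sum())
E
```

```text
clock: 2.15
tcp_pos: [534.0, -277.7, 270.8]
tool_rot: [2.692, 1.619, 0.0]
wrist_force: [0.4, 0.5, 0.2]
opening: 91.8
grip_force: 0.0
clock: 3.52
tcp_pos: [566.1, 159.6, 316.0]
tool_rot: [-1.947, -2.465, -0.001]
wrist_force: [0.0, -0.6, 0.9]
opening: 91.8
grip_force: 0.0
[2.71915080e-01 2.22318065e-01 1.60870257e+00 6.14678879e-04
 1.30984790e+00 3.79092282e-02] [-1.94709312e+00 -2.46538000e+00 -1.46872767e-03]
dish 0.54 [271.9, 114.1, 311.6, 145.5] 214
dish_lid 0.92 [190.1, 71.5, 237.1, 113.8] 1632
dish_lid 0.83 [272.2, 94.9, 320.8, 136.9] 1746
dish_lid 0.6 [185.7, 140.1, 226.6, 186.1] 1400
stacked 0.66 [238.1, 255.5, 284.5, 299.7] 1614
open_dish 0.87 [208.1, 398.8, 243.2, 420.0] 709
```

View pics/w1.png

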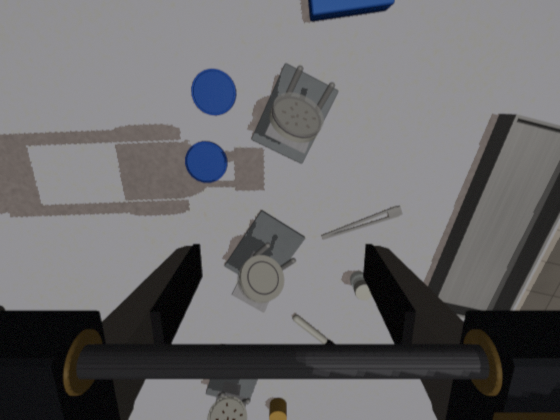

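The wrist view shows the closed dish at (296,116) and the stored dish at (262,278). The grey feet of the stands are visible, with corners for the dish stand at about (288,65), (338,94), (302,161) and (252,136). They give me the headings.

Run:
```python
from h import *
ms,mt,mw=[robot.camera_model(c) for c in("scene","top","wrist")]
im=robot.grab_frame("wrist");robot.grab_frame("scene");robot.grab_frame("top")
def ray(m,uv,z):
    d=np.linalg.inv(m["intrinsics"])@[*uv,1]; Ri=np.array(m["R"]).T; d=Ri@d; c=-Ri@m["t"]; return c+d*(z-c[2])/d[2]
for nm,ns,nt,nw,a,b,p0 in [("dish_lid",(403,314),(163,190),(296,116),7,15,(563,228,85,1.4)),("stacked",(270,238),(271,184),(262,278),8,15,(567,19,85,1.3))]:
    obs=[(m,k,a,b) for m,k in((ms,pick("scene",nm,ns)),(mt,pick("top",nm,nt)),(mw,pick("wrist",nm,nw))) if k is not None]
    print(nm,len(obs),fit(obs,p0)); print("  w",fit(obs[-1:],p0)," s",fit(obs[:1],p0))
for cs in ([(288,65),(338,94),(302,161),(252,136)],):
    P=np.array([ray(mw,c,8) for c in cs]); print(P.round(0)); 
    for i,j in((0,3),(1,2),(1,0),(2,3)):
        d=P[i]-P[j]; print(np.hypot(*d[:2]).round(1),np.degrees(np.arctan2(d[1],d[0])).round(1))
# dark grey foot outlines
for im_,m,boxes,tag in ((im,mw,[(245,55,345,170),(220,205,310,310)],"w"),):
  for (l,t,r,b) in boxes:
    g=cv2.cvtColor(im_[t:b,l:r],cv2.COLOR_RGB2GRAY); print(np.percentile(g,[5,25,50,75,95]))
    k=cv2.resize(im_[t:b,l:r][:,:,::-1],None,fx=5,fy=5,interpolation=cv2.INTER_CUBIC); cv2.imwrite(f"pics/c{l}.png",k)
a=cv2.imread("pics/c245.png"); c=cv2.imread("pics/c220.png"); H=max(a.shape[0],c.shape[0])
o=np.zeros((H,a.shape[1]+c.shape[1],3),np.uint8);o[:a.shape[0],:a.shape[1]]=a;o[:c.shape[0],a.shape[1]:]=c
cv2.imwrite("pics/crop.png",cv2.resize(o,None,fx=.8,fy=.8)); print(o.shape)
```

```text
dish_lid 2 (array([564.9, 227.4,  85.9]), np.float64(80.0), np.float64(0.93))
  w (array([565.7, 226.5,  74. ]), np.float64(78.4), np.float64(0.37))  s (array([560. , 228.3,  76.8]), np.float64(80.4), np.float64(0.36))
stacked 3 (array([568.5,  19.1,  84.7]), np.float64(69.9), np.float64(0.69))
  w (array([568.6,  17.1,  82.4]), np.float64(66.9), np.float64(0.39))  s (array([565.4,  17.4,  77.7]), np.float64(72.1), np.float64(0.23))
[[545. 287.   8.]
 [618. 267.   8.]
 [593. 169.   8.]
 [518. 188.   8.]]
103.1 74.5
100.9 75.7
75.7 -15.1
77.8 -13.4
[ 72.  98. 120. 145. 146.]
[ 57.  91. 123. 145. 146.]
(575, 950, 3)
```

View pics/crop.png

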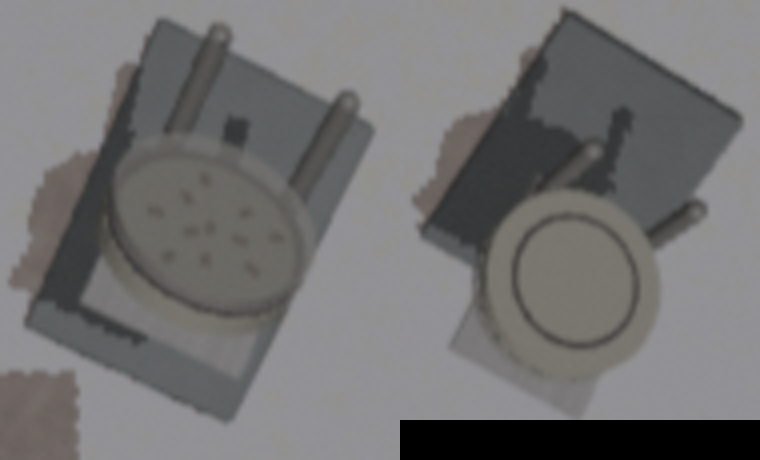

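```bash
cat > f2.py <<'E'
from h import *
def keyp(c,h):
    x,y,n=frame(h); return np.array([c+27*x+45*n+19*y,c+27*x+45*n-19*y,c-33*x+24*y,c-33*x-24*y])
def ray(m,uv,z):
    d=np.linalg.inv(m["intrinsics"])@[*uv,1]; Ri=np.array(m["R"]).T; d=Ri@d; c=-Ri@m["t"]; return c+d*(z-c[2])/d[2]
if __name__=="__main__":
  ms,mt,mw=[robot.camera_model(c) for c in("scene","top","wrist")]
  robot.grab_frame("wrist");robot.grab_frame("scene");robot.grab_frame("top")
  for nm,ns,nt,nw,a,b,p0,K,F in [
   ("dish_lid",(403,314),(163,190),(296,116),7,15,(563,228,85,1.4),[(300,63),(332,80),(265,131.2),(305,150)],[(285,59.5),(338.2,87),(302,160),(251.8,135.8)]),
   ("stacked",(270,238),(271,184),(262,278),8,15,(567,19,85,1.3),[(268,242.5),(294.2,257.5),(232.5,292),(265,309.2)],[(261.2,207.5),(305.5,234.5),None,(225,263.8)])]:
    obs=[(m,msup(k),a,b) for m,k in((ms,pick("scene",nm,ns)),(mt,pick("top",nm,nt)),(mw,pick("wrist",nm,nw))) if k is not None]
    K=np.array(K)
    q=proj(mw,keyp(np.array(p0[:3],float),p0[3])); 
    if np.linalg.norm(q[0]-K[0])>np.linalg.norm(q[1]-K[0]): K=K[[1,0,3,2]]
    P=[None if c is None else ray(mw,c,8)[:2] for c in F]
    ang=[np.degrees(np.arctan2(*(P[0]-P[3])[::-1])),np.degrees(np.arctan2(*(P[1]-P[0])[::-1]))+90]
    g=lambda p,W=1:np.concatenate([W*(sup(proj(m,disc(p[:3],p[3]/50,A_,B_)))-t)/5 for m,t,A_,B_ in obs]+[(proj(mw,keyp(p[:3],p[3]/50))-K).ravel(),[(p[2]-85)/10]])
    for W in (1,0):
      r=least_squares(g,[*p0[:3],p0[3]*50],args=(W,),loss="soft_l1"); print(nm,len(obs),W,r.x[:3].round(1),np.degrees(r.x[3]/50).round(1),"foot",np.round(ang,1)); print((proj(mw,keyp(r.x[:3],r.x[3]/50))-K).round(1).tolist())
E
python3 f2.py
```

```text
dish_lid 2 1 [564.9 226.8  89.9] 77.6 foot [77.9 77.7]
[[-0.3, 1.6], [-0.3, 1.2], [0.5, -3.1], [1.1, -2.2]]
dish_lid 2 0 [564.3 226.2 102.6] 78.3 foot [77.9 77.7]
[[-0.9, 0.7], [0.4, 0.5], [-0.6, -1.4], [1.6, -0.3]]
stacked 3 1 [568.8  19.4  85.5] 70.0 foot [70.8 70.2]
[[0.0, 0.1], [-0.8, 0.3], [0.2, -0.7], [0.3, 0.3]]
stacked 3 0 [568.7  20.6  87.5] 70.0 foot [70.8 70.2]
[[0.1, -0.1], [-0.6, 0.2], [0.1, -0.6], [0.3, 0.5]]
```

```bash
cat > k.py <<'E'
from h import *
S1=(np.array([565,227,85.5]),np.radians(77.8)); S2=(np.array([568.7,19.4,85.5]),np.radians(70.2))
def ik(R,p,L3,H):
    t=R.apply([0,0,1]); w=p-L3*t; q1=np.arctan2(w[1],w[0]); r=np.hypot(w[0],w[1]); z=w[2]-H; D=np.hypot(r,z); L=495.8
    a=np.arccos(D/2/L); e=np.arctan2(r,z); q2=e-a; q23=e+a
    B=Rot.from_euler('zy',[q1,q23]); 
    f=B.apply([0,0,1]); b=np.cross(f,t); b/=np.linalg.norm(b); q5=np.arccos(f@t)
    bl=B.inv().apply(b); q4=np.arctan2(-bl[0],bl[1])
    x=R.apply([1,0,0]); q6=np.arctan2(np.cross(b,x)@t,b@x)
    return np.degrees([q1,q2,q23-q2,q4,q5,q6]).round(1)
def pose(S,s,up,off=0,lay=7.5,phi=0):  # s=+1: tool x along n ; off: mm along dish x from final; lay: mid-dish height over the plate
    c,h=S; x,y,n=frame(h); X=s*n; Z=x; Y=np.cross(Z,X)
    R=Rot.from_matrix(np.stack([X,Y,Z],1)); return R, c+(lay+up)*n+(8+off)*x
E
python3 - <<'E'
from k import *
s=robot.state(); print(ik(*cur(),250,210), np.degrees(s["q"]).round(1))
for L3 in(200,250,300):
    for nm,S,lay in(("g",S1,7.5),("p",S2,22.5)):
        for off in(0,-80,-150): print(L3,nm,off,[ik(*pose(S,sg,0,off,lay),L3,L3-40).tolist() for sg in(1,-1)])
E
```

```text
[ 15.5  12.7  92.3 -15.5  75.  -13.2] [15.4 12.8 92.2 -0.  75.   2.2]
200 g 0 [[11.7, 26.2, 111.6, 44.9, 48.8, -29.3], [11.7, 26.2, 111.6, 44.9, 48.8, 150.7]]
200 g -80 [[6.7, 19.1, 112.5, 45.9, 52.3, -22.8], [6.7, 19.1, 112.5, 45.9, 52.3, 157.2]]
200 g -150 [[2.0, 13.7, 112.0, 47.2, 56.1, -17.1], [2.0, 13.7, 112.0, 47.2, 56.1, 162.9]]
200 p 0 [[-8.6, 24.2, 113.2, 68.0, 44.6, -25.1], [-8.6, 24.2, 113.2, 68.0, 44.6, 154.9]]
200 p -80 [[-14.0, 18.2, 112.4, 68.0, 48.4, -17.2], [-14.0, 18.2, 112.4, 68.0, 48.4, 162.8]]
200 p -150 [[-18.9, 13.9, 110.4, 68.8, 52.3, -10.8], [-18.9, 13.9, 110.4, 68.8, 52.3, 169.2]]
250 g 0 [[8.6, 26.3, 113.5, 49.6, 47.7, -31.5], [8.6, 26.3, 113.5, 49.6, 47.7, 148.5]]
250 g -80 [[3.3, 19.3, 114.2, 50.3, 51.3, -24.6], [3.3, 19.3, 114.2, 50.3, 51.3, 155.4]]
250 g -150 [[-1.5, 13.9, 113.5, 51.6, 55.1, -18.6], [-1.5, 13.9, 113.5, 51.6, 55.1, 161.4]]
250 p 0 [[-12.0, 24.9, 114.2, 72.8, 43.8, -27.1], [-12.0, 24.9, 114.2, 72.8, 43.8, 152.9]]
250 p -80 [[-17.5, 18.9, 113.1, 72.6, 47.5, -18.8], [-17.5, 18.9, 113.1, 72.6, 47.5, 161.2]]
250 p -150 [[-22.4, 14.8, 110.9, 73.1, 51.4, -12.1], [-22.4, 14.8, 110.9, 73.1, 51.4, 167.9]]
300 g 0 [[5.3, 26.6, 115.2, 54.3, 46.7, -33.8], [5.3, 26.6, 115.2, 54.3, 46.7, 146.2]]
300 g -80 [[-0.1, 19.6, 115.6, 54.9, 50.3, -26.4], [-0.1, 19.6, 115.6, 54.9, 50.3, 153.6]]
300 g -150 [[-5.1, 14.3, 114.6, 56.0, 54.1, -20.1], [-5.1, 14.3, 114.6, 56.0, 54.1, 159.9]]
300 p 0 [[-15.4, 25.7, 114.9, 77.7, 43.1, -29.0], [-15.4, 25.7, 114.9, 77.7, 43.1, 151.0]]
300 p -80 [[-21.0, 19.9, 113.6, 77.1, 46.8, -20.4], [-21.0, 19.9, 113.6, 77.1, 46.8, 159.6]]
300 p -150 [[-25.8, 15.9, 111.1, 77.4, 50.6, -13.4], [-25.8, 15.9, 111.1, 77.4, 50.6, 166.6]]
```

```bash
sed -i "s/'zy'/'ZY'/" k.py
python3 - <<'E'
from k import *
s=robot.state(); print(ik(*cur(),250,210), np.degrees(s["q"]).round(1))
for L3 in(200,300):
    for nm,S,lay in(("g",S1,7.5),("p",S2,22.5)):
        for off in(0,-80,-150): print(L3,nm,off,[ik(*pose(S,sg,0,off,lay),L3,L3-40).tolist() for sg in(1,-1)])
E
```

```text
[15.5 12.7 92.3 -0.  75.   2.3] [15.4 12.8 92.2 -0.  75.   2.2]
200 g 0 [[11.7, 26.2, 111.6, 61.3, 42.0, -23.6], [11.7, 26.2, 111.6, 61.3, 42.0, 156.4]]
200 g -80 [[6.7, 19.1, 112.5, 54.5, 48.4, -18.9], [6.7, 19.1, 112.5, 54.5, 48.4, 161.1]]
200 g -150 [[2.0, 13.7, 112.0, 49.6, 54.9, -15.8], [2.0, 13.7, 112.0, 49.6, 54.9, 164.2]]
200 p 0 [[-8.6, 24.2, 113.2, 55.9, 49.6, -29.3], [-8.6, 24.2, 113.2, 55.9, 49.6, 150.7]]
200 p -80 [[-14.0, 18.2, 112.4, 49.8, 56.8, -25.5], [-14.0, 18.2, 112.4, 49.8, 56.8, 154.5]]
200 p -150 [[-18.9, 13.9, 110.4, 45.7, 63.9, -23.1], [-18.9, 13.9, 110.4, 45.7, 63.9, 156.9]]
300 g 0 [[5.3, 26.6, 115.2, 62.3, 43.8, -31.5], [5.3, 26.6, 115.2, 62.3, 43.8, 148.5]]
300 g -80 [[-0.1, 19.6, 115.6, 54.7, 50.3, -26.5], [-0.1, 19.6, 115.6, 54.7, 50.3, 153.5]]
300 g -150 [[-5.1, 14.3, 114.6, 49.4, 57.1, -23.2], [-5.1, 14.3, 114.6, 49.4, 57.1, 156.8]]
300 p 0 [[-15.4, 25.7, 114.9, 55.0, 51.5, -36.0], [-15.4, 25.7, 114.9, 55.0, 51.5, 144.0]]
300 p -80 [[-21.0, 19.9, 113.6, 48.7, 58.8, -32.0], [-21.0, 19.9, 113.6, 48.7, 58.8, 148.0]]
300 p -150 [[-25.8, 15.9, 111.1, 44.4, 66.0, -29.6], [-25.8, 15.9, 111.1, 44.4, 66.0, 150.4]]
```

Run:
```python
from k import *
for sg in (1,):
    R,p=pose(S1,sg,0,-120,5.5); print(p.round(1)); plan(R,p,10)
```

```text
[550.7 160.8 174.8]
10 x twist [-0.1, 0.46, 0.28] trans [-0.08, -0.05, 0.27] err [ 2.1  0.5 -2.3] 0.42
```

```bash
python3 -m inch '{"twist":[[-0.1,0.46,0.28],[-0.1,0.46,0.28],[-0.1,0.46,0.28],[-0.1,0.46,0.28],[-0.1,0.46,0.28],[-0.1,0.46,0.28],[-0.1,0.46,0.28],[-0.1,0.46,0.28],[-0.1,0.46,0.28],[-0.1,0.46,0.28],[0,0,0],[0,0,0]],"translation":[[-0.08,-0.05,0.27],[-0.08,-0.05,0.27],[-0.08,-0.05,0.27],[-0.08,-0.05,0.27],[-0.08,-0.05,0.27],[-0.08,-0.05,0.27],[-0.08,-0.05,0.27],[-0.08,-0.05,0.27],[-0.08,-0.05,0.27],[-0.08,-0.05,0.27],[0,0,0],[0,0,0]],"hand":[-1,-1,-1,-1,-1,-1,-1,-1,-1,-1,-1,-1]}' 20
python3 - <<'E'
from k import *
s=robot.state(); print(np.degrees(s["q"]).round(1))
for L3 in(200,230,250,270,300): print(L3,ik(*cur(),L3,L3-40))
m=robot.camera_model("wrist"); im=robot.grab_frame("wrist").copy(); 
c,h=S1
from f2 import keyp
P=[c,*keyp(c,h)]
for q in proj(m,np.array(P)): cv2.circle(im,tuple(int(v) for v in q.round()),2,(255,0,0),-1)
cv2.polylines(im,[proj(m,disc(c,h,15,15)[:72]).round().astype(np.int32)],True,(0,255,0),1)
cv2.polylines(im,[proj(m,disc(c,h,0,0)[:72]).round().astype(np.int32)],True,(0,0,255),1)
cv2.imwrite("pics/w2.png",im[:,:,::-1])
R,p=pose(S1,1,0,-120,5.5); plan(R,p,1)
E
```

```text
clock: 6.18
tcp_pos: [549.2, 160.0, 177.7]
tool_rot: [-2.021, -1.64, -0.735]
wrist_force: [1.0, 0.4, -0.1]
opening: 92.3
grip_force: 0.0
[ -6.9  19.7 114.2  51.3  55.4 -28.9]
200 [  3.7  15.7 112.4  51.4  52.6 -17.3]
230 [  1.7  15.8 113.4  51.4  53.2 -19.5]
250 [  0.3  15.9 113.9  51.4  53.7 -21. ]
270 [ -1.1  16.1 114.5  51.4  54.1 -22.5]
300 [ -3.3  16.3 115.1  51.3  54.7 -24.6]
1 x twist [-0.04, -0.01, 0.03] trans [-0.03, 0.02, 0.06] err [0.2 0.1 0. ] 0.03
```

View pics/w2.png

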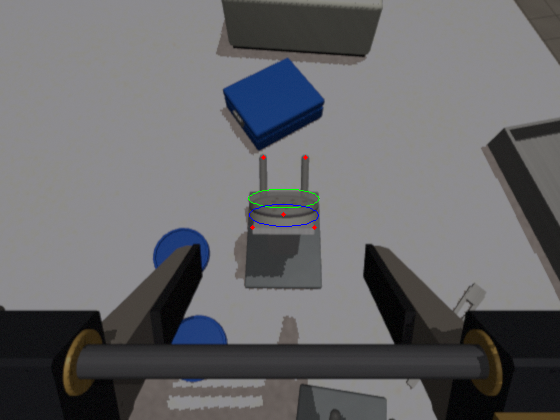

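The overlay agrees: the rod tips at (263,158) and (305,158) fall on the predicted dots, and the disc outlines coincide with the dish at (284,207). One numeric check of the fit, then the approach.

Run:
```python
from k import *
m=robot.camera_model("wrist"); robot.grab_frame("wrist")
c,h=S1; x,y,n=frame(h)
for r in robot.silhouettes("wrist","dish_lid")+robot.silhouettes("wrist","dish"):
    if abs(r["bbox"][0]-250)<25 and abs(r["bbox"][1]-195)<25: print(r["score"],r["bbox"],r["pixels"].sum())
for a,b in((7,15),(0,7)):
    q=proj(m,disc(c,h,a,b)); print(q.min(0).round(1),q.max(0).round(1))
o=proj(m,np.array([c,c+x,c+y,c+n])); print("px per mm x,y,n",(o[1:]-o[0]).round(2).tolist())
for L3 in (320,340,360): print(L3,ik(*cur(),L3,L3-40), ik(*pose(S2,-1,0,0,24.5),L3,L3-40),ik(*pose(S2,-1,0,-120,24.5),L3,L3-40),ik(*pose(S1,1,0,0,5.5),L3,L3-40))
for o in(-60,0): print(o,end=' '); plan(*pose(S1,1,0,o,5.5),4 if o else 6)
```

```text
0.62 [248.9, 193.0, 317.5, 220.5] 1628
0.9 [249.8, 213.6, 314.5, 226.6] 606
[248. 189.] [318.3 217.7]
[248.2 197.2] [318.  226.2]
px per mm x,y,n [[0.0, -0.36], [-1.15, -0.01], [0.01, -1.09]]
320 [ -4.7  16.6 115.6  51.2  55.2 -26.1] [-16.6  26.  115.   54.7  51.9 143. ] [-25.   17.8 112.3  45.8  63.3 148.4] [  3.8  26.9 115.8  62.4  44.2 -33.3]
340 [ -6.1  16.8 115.9  51.   55.6 -27.5] [-18.   26.4 115.2  54.4  52.2 141.8] [-26.4  18.3 112.3  45.4  63.7 147.2] [  2.5  27.1 116.3  62.3  44.6 -34.8]
360 [ -7.6  17.1 116.2  50.8  56.  -28.9] [-19.4  26.9 115.2  54.   52.6 140.6] [-27.7  18.9 112.3  45.1  64.1 146. ] [  1.1  27.3 116.8  62.3  45.  -36.2]
-60 4 x twist [-0.01, -0.0, 0.01] trans [-0.01, 0.01, 0.31] err [-0.2  0.9 -0.5] 0.16
0 6 x twist [-0.01, -0.0, 0.0] trans [-0.01, 0.01, 0.41] err [-1.2  1.1  0.9] 0.35
```

Run:
```python
from k import *
m=robot.camera_model("wrist"); im=robot.grab_frame("wrist")
t,l,k=145,235,8; a=cv2.resize(im[t:240,l:335],None,fx=k,fy=k,interpolation=cv2.INTER_CUBIC)
c,h=S1
for z,col in((0,(0,0,255)),(7,(255,0,0)),(15,(0,255,0))):
    q=(proj(m,disc(c,h,z,z)[:72])-[l,t]+.5)*k; cv2.polylines(a,[q.round().astype(np.int32)],True,col,1)
a=cv2.convertScaleAbs(a,alpha=1.5); cv2.imwrite("pics/w3.png",a[:600,:,::-1])
```

```text
(no output)
```

View pics/w3.png

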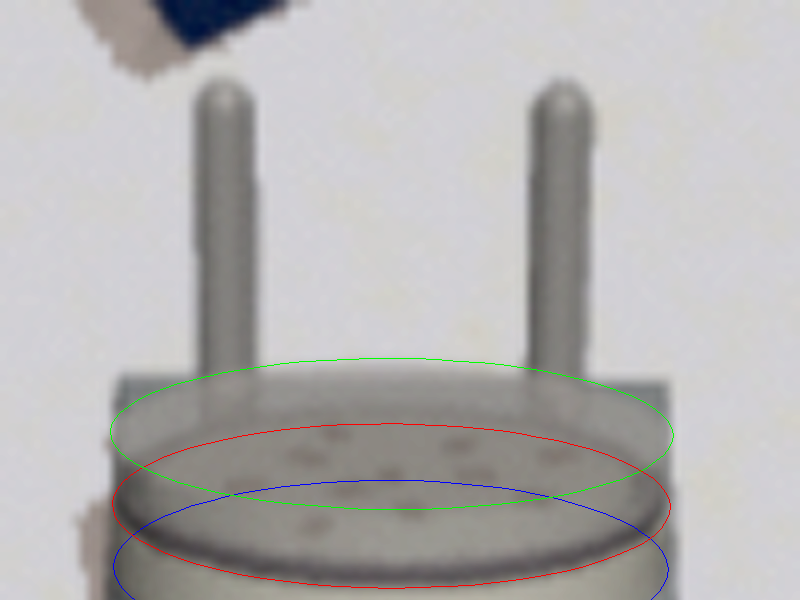

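The zoom confirms the fit to about 1 mm: the seam's lower edge is at zoomed v 578 against 587 predicted, and the sides and lid top coincide. Advancing.

```bash
python3 -m inch '{"twist":[[-0.04,-0.01,0.03],[0,0,0],[0,0,0],[0,0,0],[0,0,0],[0,0,0]],"translation":[[-0.03,0.02,0.26],[0,0,0.25],[0,0,0.25],[0,0,0.25],[0,0,0.25],[0,0,0]],"hand":[-1,-1,-1,-1,-1,-1]}'
python3 - <<'E'
from k import *
plan(*pose(S1,1,0,0,5.8),6)
E
```

```text
clock: 7.18
tcp_pos: [557.2, 199.1, 127.0]
tool_rot: [-2.028, -1.633, -0.736]
wrist_force: [-0.5, 0.1, 0.2]
opening: 92.0
grip_force: 0.0
6 x twist [-0.0, -0.0, -0.0] trans [0.0, 0.01, 0.19] err [-0.8  2.  -0.3] 0.18
```

```bash
python3 -m inch '{"twist":[[0,0,0],[0,0,0],[0,0,0],[0,0,0],[0,0,0],[0,0,0],[0,0,0],[0,0,0]],"translation":[[0.02,0.04,0.17],[0,0,0.2],[0,0,0.2],[0,0,0.2],[0,0,0.2],[0,0,0.2],[0,0,0],[0,0,0]],"hand":[-1,-1,-1,-1,-1,-1,-1,-1]}'
python3 - <<'E'
from k import *
plan(*pose(S1,1,0,0,5.8),1)
E
```

```text
clock: 8.18
tcp_pos: [567.8, 235.7, 83.9]
tool_rot: [-2.029, -1.634, -0.738]
wrist_force: [-0.3, 0.1, -0.4]
opening: 92.0
grip_force: 0.0
1 x twist [-0.0, -0.01, -0.01] trans [-0.0, -0.02, 0.02] err [ 0.  -0.1  0. ] 0.05
```

```bash
python3 -m inch '{"twist":[[0,-0.01,-0.01],[0,0,0],[0,0,0],[0,0,0],[0,0,0],[0,0,0],[0,0,0],[0,0,0]],"translation":[[0,-0.02,0.02],[0,0,0],[0,0,0],[0,0,0],[0,0,0],[0,0,0],[0,0,0],[0,0,0]],"hand":[1,1,1,1,1,1,1,1]}' 20
```

```text
clock: 9.18
tcp_pos: [566.0, 236.7, 83.1]
tool_rot: [-2.027, -1.636, -0.736]
wrist_force: [-5.0, -1.6, 4.7]
opening: 59.4
grip_force: 20.0
```

```bash
python3 -m inch '{"twist":[[0,0,0],[0,0,0],[0,0,0],[0,0,0],[0,0,0],[0,0,0],[0,0,0],[0,0,0],[0,0,0],[0,0,0]],"translation":[[0.02,0,-0.1],[0,0,-0.2],[0,0,-0.25],[0,0,-0.3],[0,0,-0.35],[0,0,-0.4],[0,0,-0.4],[0,0,-0.3],[0,0,-0.2],[0,0,0]],"hand":[1,1,1,1,1,1,1,1,1,1]}' 20
python3 - <<'E'
from k import *
s=robot.state();print(np.degrees(s["q"]).round(1),s["joint_vel"])
im=robot.grab_frame("wrist");cv2.imwrite("pics/w4.png",im[:,:,::-1])
R1,p1=pose(S2,-1,3,-130,24.3); print(p1.round(1))
# go via half turn about tool z first at a raised spot
R,p=cur(); plan(R*Rot.from_rotvec([0,0,np.pi/2]),p+[0,-40,60],12);
E
```

```text
clock: 10.42
tcp_pos: [550.5, 158.3, 180.0]
tool_rot: [-2.029, -1.636, -0.738]
wrist_force: [-0.7, -0.1, -0.4]
opening: 59.3
grip_force: 20.0
[ -7.   19.4 114.2  51.2  55.2 -28.5] [ 0.01300375  0.01688456  0.00681724  0.00984313 -0.01096826 -0.00502582]
[549.2 -34.7 196.5]
12 x twist [0.0, 0.0, 0.87] trans [0.02, 0.0, -0.12] err [ 1.5  0.6 -0.4] 0.27
```

View pics/w4.png

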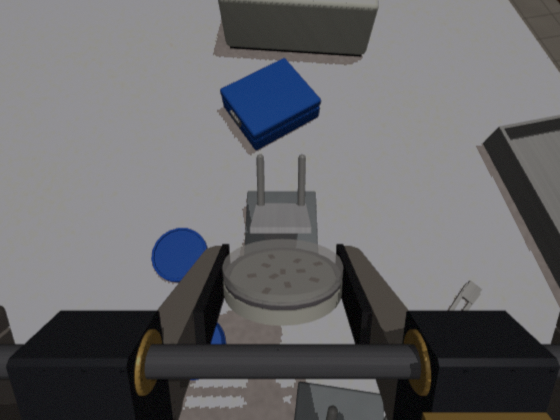

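The lidded dish sits in the grip at about (283,280), and stand 1 is empty. Now I'll turn it over while carrying it across.

Run:
```python
from k import *
R,p=cur(); a=plan(R*Rot.from_rotvec([0,0,np.pi/2]),np.array([545,90,255]),12)
plan(*pose(S2,-1,4,-130,24.3),14,a)
```

```text
12 x twist [0.0, 0.0, 0.87] trans [0.01, 0.02, -0.17] err [-2.3  0.2 -0.8] 0.27
14 x twist [0.03, 0.03, 0.8] trans [0.18, 0.12, -0.05] err [2.2 1.2 0.7] 0.43
```

```bash
python3 -m inch '{"twist":[[0,0,0.87],[0,0,0.87],[0,0,0.87],[0,0,0.87],[0,0,0.87],[0,0,0.87],[0,0,0.87],[0,0,0.87],[0,0,0.87],[0,0,0.87],[0,0,0.87],[0,0,0.87]],"translation":[[0.01,0.02,-0.17],[0.01,0.02,-0.17],[0.01,0.02,-0.17],[0.01,0.02,-0.17],[0.01,0.02,-0.17],[0.01,0.02,-0.17],[0.01,0.02,-0.17],[0.01,0.02,-0.17],[0.01,0.02,-0.17],[0.01,0.02,-0.17],[0.01,0.02,-0.17],[0.01,0.02,-0.17]],"hand":[1,1,1,1,1,1,1,1,1,1,1,1]}' 20
python3 - <<'E'
from k import *
s=robot.state();print(np.degrees(s["q"]).round(1))
plan(*pose(S2,-1,4,-130,24.3),14)
plan(*pose(S2,-1,4,-130,24.3),12)
E
```

```text
clock: 11.98
tcp_pos: [547.0, 90.2, 255.2]
tool_rot: [-2.432, 0.26, -0.092]
wrist_force: [0.3, 0.6, -0.7]
opening: 59.2
grip_force: 20.0
[-14.6  14.  109.7  44.5  66.3  65.3]
14 x twist [0.03, 0.03, 0.8] trans [0.18, 0.11, -0.05] err [-1.8 -1.5 -1.6] 0.69
12 x twist [0.04, 0.04, 0.93] trans [0.21, 0.14, -0.06] err [1.7 1.4 0.8] 0.27
```

```bash
python3 -m inch '{"twist":[[0.04,0.04,0.93],[0.04,0.04,0.93],[0.04,0.04,0.93],[0.04,0.04,0.93],[0.04,0.04,0.93],[0.04,0.04,0.93],[0.04,0.04,0.93],[0.04,0.04,0.93],[0.04,0.04,0.93],[0.04,0.04,0.93],[0.04,0.04,0.93],[0.04,0.04,0.93]],"translation":[[0.21,0.14,-0.06],[0.21,0.14,-0.06],[0.21,0.14,-0.06],[0.21,0.14,-0.06],[0.21,0.14,-0.06],[0.21,0.14,-0.06],[0.21,0.14,-0.06],[0.21,0.14,-0.06],[0.21,0.14,-0.06],[0.21,0.14,-0.06],[0.21,0.14,-0.06],[0.21,0.14,-0.06]],"hand":[1,1,1,1,1,1,1,1,1,1,1,1]}' 20
python3 -m inch '{"twist":[[0,0,0],[0,0,0]],"translation":[[0,0,0],[0,0,0]],"hand":[1,1]}'
python3 - <<'E'
from k import *
from f2 import keyp
s=robot.state();print(np.degrees(s["q"]).round(1))
plan(*pose(S2,-1,4,-130,24.3),2)
m=robot.camera_model("scene"); im=robot.grab_frame("scene"); 
k=6; l,t=220,190
a=cv2.resize(im[t:t+100,l:l+120],None,fx=k,fy=k,interpolation=cv2.INTER_CUBIC)
a=cv2.convertScaleAbs(a,alpha=1.4)
c,h=S2
for z,col in((8,(255,0,0)),(15,(0,255,0))):
    q=(proj(m,disc(c,h,z,z)[:72])-[l,t]+.5)*k; cv2.polylines(a,[q.round().astype(np.int32)],True,col,1)
for q in proj(m,keyp(c,h)): cv2.circle(a,tuple(int(v) for v in ((q-[l,t]+.5)*k)),3,(255,0,0),-1)
cv2.imwrite("pics/s2.png",a[:,:,::-1])
E
```

```text
clock: 13.48
tcp_pos: [548.3, -35.5, 196.1]
tool_rot: [-1.443, 2.064, 0.525]
wrist_force: [0.7, 1.1, -0.6]
opening: 59.5
grip_force: 20.0
clock: 13.72
tcp_pos: [549.0, -35.4, 197.0]
tool_rot: [-1.45, 2.058, 0.521]
wrist_force: [0.3, -0.2, -0.5]
opening: 58.9
grip_force: 20.0
[-27.7  19.8 110.5  45.   64.4 146.4]
2 x twist [-0.01, 0.0, 0.01] trans [-0.01, -0.0, 0.01] err [0.  0.1 0.3] 0.12
```

View pics/s2.png

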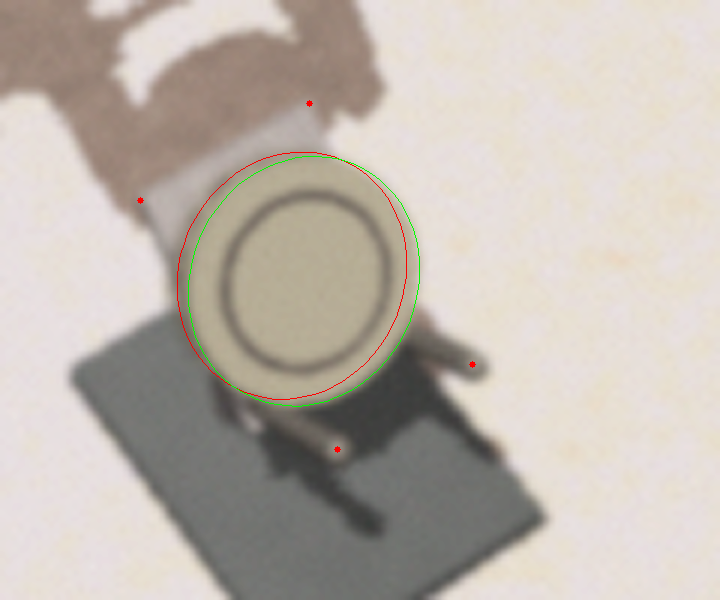

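The predicted outline of the stored dish, its rods and its plate corners all fall on the picture (centre about (300,280) in the crop). Sliding in with a 4 mm gap.

```bash
python3 -m inch '{"twist":[[-0.02,0,0.02],[0,0,0],[0,0,0],[0,0,0],[0,0,0],[0,0,0],[0,0,0],[0,0,0],[0,0,0]],"translation":[[-0.02,0,0.22],[0,0,0.3],[0,0,0.3],[0,0,0.3],[0,0,0.3],[0,0,0.2],[0,0,0.1],[0,0,0],[0,0,0]],"hand":[1,1,1,1,1,1,1,1,1]}' 20
python3 - <<'E'
from k import *
plan(*pose(S2,-1,4,-40,24.3),1); plan(*pose(S2,-1,4,-5,24.3),2)
s=robot.state(); print(np.degrees(s["q"]).round(1),np.round(s["wrist_force"],2))
E
```

```text
clock: 14.9
tcp_pos: [568.1, 16.6, 132.1]
tool_rot: [-1.446, 2.063, 0.525]
wrist_force: [0.4, 0.4, 0.3]
opening: 59.1
grip_force: 20.0
1 x twist [-0.02, -0.0, -0.01] trans [-0.01, 0.01, 0.11] err [ 0.2 -0.  -0. ] 0.03
2 x twist [-0.01, -0.0, -0.0] trans [-0.01, 0.0, 0.41] err [-0.6 -0.5  0. ] 0.08
[-21.7  25.4 113.   50.9  55.9 143.2] [0.39 0.4  0.28]
```

```bash
python3 -m inch '{"twist":[[-0.02,0,0],[0,0,0],[0,0,0],[0,0,0],[0,0,0],[0,0,0],[0,0,0]],"translation":[[-0.02,0,0.15],[0,0,0.2],[0,0,0.2],[0,0,0.17],[0,0,0.1],[0,0,0],[0,0,0]],"hand":[1,1,1,1,1,1,1]}' 20
python3 - <<'E'
from k import *
plan(*pose(S2,-1,4,-5,24.3),1); plan(*pose(S2,-1,0,-4,24.3),1)
im=robot.grab_frame("scene"); k=6;l,t=210,170
a=cv2.convertScaleAbs(cv2.resize(im[t:t+100,l:l+130],None,fx=k,fy=k,interpolation=cv2.INTER_CUBIC),alpha=1.4)
cv2.imwrite("pics/s3.png",a[:,:,::-1])
E
```

```text
clock: 15.78
tcp_pos: [577.1, 42.3, 101.2]
tool_rot: [-1.448, 2.063, 0.529]
wrist_force: [0.8, 0.6, -1.0]
opening: 59.7
grip_force: 20.0
1 x twist [0.01, 0.0, -0.01] trans [0.01, 0.0, -0.01] err [-0.2 -0.1  0.1] 0.03
1 x twist [0.01, 0.0, -0.01] trans [0.09, 0.0, 0.01] err [-0.2 -0.1  0.1] 0.03
```

View pics/s3.png

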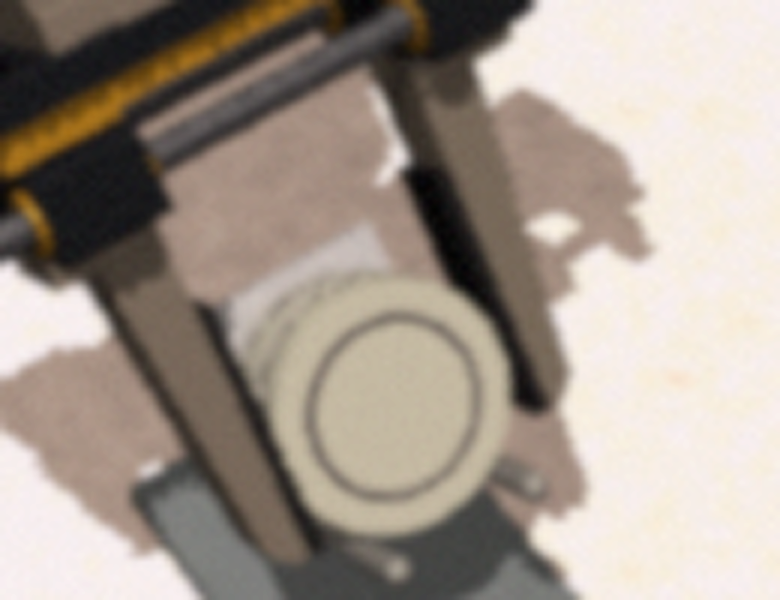

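The inverted dish is over the stored one (crop centre (390,405)), square and centred between the rods. Lowering it along the normal until it touches.

```bash
python3 -m inch '{"twist":[[0,0,0],[0,0,0],[0,0,0]],"translation":[[0.03,0,0],[0.02,0,0],[0,0,0]],"hand":[1,1,1]}' 20 | grep -E "tcp|wrist"
python3 -m inch '{"twist":[[0,0,0],[0,0,0]],"translation":[[0.02,0,0],[0,0,0]],"hand":[1,1]}' | grep -E "tcp|wrist"
python3 - <<'E'
from k import *
plan(*pose(S2,-1,0,-4,24.3),1); x,y,n=frame(S2[1]); f=np.array(robot.state()["wrist_force"]); print([round(f@v,2) for v in(x,y,n)])
E
```

```text
tcp_pos: [576.3, 40.5, 99.4]
wrist_force: [0.2, -0.1, -0.2]
tcp_pos: [576.1, 39.9, 98.8]
wrist_force: [1.0, 0.2, -0.3]
1 x twist [0.01, 0.0, -0.01] trans [0.02, 0.0, 0.0] err [ 0.1  0.2 -0.1] 0.02
[np.float64(0.57), np.float64(-0.88), np.float64(0.19)]
```

```bash
for i in 1 2 3; do python3 -m inch '{"twist":[[0,0,0],[0,0,0]],"translation":[[0.01,0,0],[0,0,0]],"hand":[1,1]}' | grep -E "wrist"
python3 - <<'E'
from k import *
x,y,n=frame(S2[1]); s=robot.state(); f=np.array(s["wrist_force"]); print([round(f@v,2) for v in(x,y,n)], ((np.array(s["tcp_pos"])-S2[0])@n).round(2))
E
done
```

```text
wrist_force: [-0.8, 0.1, -0.4]
[np.float64(0.22), np.float64(0.82), np.float64(-0.41)] 24.7
wrist_force: [-0.5, 0.4, -0.4]
[np.float64(0.41), np.float64(0.63), np.float64(-0.14)] 24.22
wrist_force: [1.0, 0.9, -0.3]
[np.float64(1.0), np.float64(-0.68), np.float64(0.68)] 23.97
```

```bash
cat > fr.py <<'E'
from k import *
x,y,n=frame(S2[1]); s=robot.state(); f=np.array(s["wrist_force"]); d=np.array(s["tcp_pos"])-S2[0]; print("F xyn",[float(round(f@v,2)) for v in(x,y,n)], "n",(d@n).round(2),"x",(d@x-8).round(2),"y",(d@y).round(2),s["clock"],s["opening"])
E
for i in 1 2 3; do python3 -m inch '{"twist":[[0,0,0],[0,0,0]],"translation":[[0.01,0,0],[0,0,0]],"hand":[1,1]}' >/dev/null; python3 fr.py; done
```

```text
F xyn [1.01, 0.49, 4.69] n 23.62 x -4.18 y 0.13 17.45 59.698897114711876
F xyn [-0.28, 0.98, 7.17] n 23.41 x -4.21 y 0.12 17.7 59.376800265298314
F xyn [0.06, 0.23, 7.84] n 23.26 x -4.2 y 0.15 17.95 59.690924003665835
```

```bash
python3 -m inch '{"twist":[[0,0,0],[0,0,0],[0,0,0]],"translation":[[-0.02,0,0],[0,0,0.04],[0,0,0]],"hand":[1,1,1]}' >/dev/null; python3 fr.py;  python3 -m inch '{"twist":[[0,0,0],[0,0,0]],"translation":[[0,0,0.02],[0,0,0]],"hand":[1,1]}' >/dev/null; python3 fr.py; python3 -m inch '{"twist":[[0,0,0],[0,0,0]],"translation":[[0,0,0.01],[0,0,0]],"hand":[1,1]}' >/dev/null; python3 fr.py
```

```text
F xyn [-3.18, 0.22, 6.03] n 23.6 x -2.33 y -0.13 18.325 59.31392890484296
F xyn [-2.68, 1.38, 6.62] n 23.6 x -1.46 y -0.24 18.575 59.32267546583852
F xyn [-5.64, 2.0, 5.82] n 23.64 x -1.07 y -0.27 18.825 59.40013185640525
```

```bash
python3 -m inch '{"twist":[[0,0,0],[0,0,0]],"translation":[[-0.01,0,0],[0,0,0]],"hand":[1,1]}' >/dev/null; python3 fr.py;  python3 -m inch '{"twist":[[0,0,0],[0,0,0]],"translation":[[-0.01,0,0.01],[0,0,0]],"hand":[1,1]}' >/dev/null; python3 fr.py; python3 -m inch '{"twist":[[0,0,0],[0,0,0]],"translation":[[0,0,0.01],[0,0,0]],"hand":[1,1]}' >/dev/null; python3 fr.py
```

```text
F xyn [-4.72, 0.25, 3.89] n 23.76 x -1.02 y -0.28 19.075 59.501489647558444
F xyn [-9.14, 3.01, 2.32] n 23.92 x -0.8 y -0.33 19.325 59.15303585029087
F xyn [-15.12, 4.01, 2.75] n 23.94 x -0.65 y -0.35 19.575 59.45821761307007
```

The dish is resting on the rods: contact at x = -1 mm, flush at n = 23.8. I'll ease off and release.

```bash
python3 -m inch '{"twist":[[0,0,0],[0,0,0]],"translation":[[0,0,-0.02],[0,0,0]],"hand":[1,1]}' >/dev/null; python3 fr.py; python3 -m inch '{"twist":[[0,0,0],[0,0,0],[0,0,0],[0,0,0],[0,0,0],[0,0,0],[0,0,0],[0,0,0]],"translation":[[0,0,0],[0,0,0],[0,0,0],[0,0,0],[0,0,0],[0,0,0],[0,0,0],[0,0,0]],"hand":[0.8,0.6,0.3,0,-0.5,-1,-1,-1]}' >/dev/null; python3 fr.py
python3 - <<'E'
from k import *
im=robot.grab_frame("scene"); k=6;l,t=210,170
m=robot.camera_model("scene")
a=cv2.convertScaleAbs(cv2.resize(im[t:t+100,l:l+130],None,fx=k,fy=k,interpolation=cv2.INTER_CUBIC),alpha=1.4)
q=(proj(m,disc(*S2,30,30)[:72])-[l,t]+.5)*k; cv2.polylines(a,[q.round().astype(np.int32)],True,(0,255,0),1)
cv2.imwrite("pics/s4.png",a[:,:,::-1])
E
```

```text
F xyn [-5.55, 1.16, 1.25] n 23.94 x -0.91 y -0.29 19.825 59.62232281327843
F xyn [-0.35, 0.29, -0.85] n 24.16 x -0.57 y 0.09 20.825 91.83650925398206
```

View pics/s4.png

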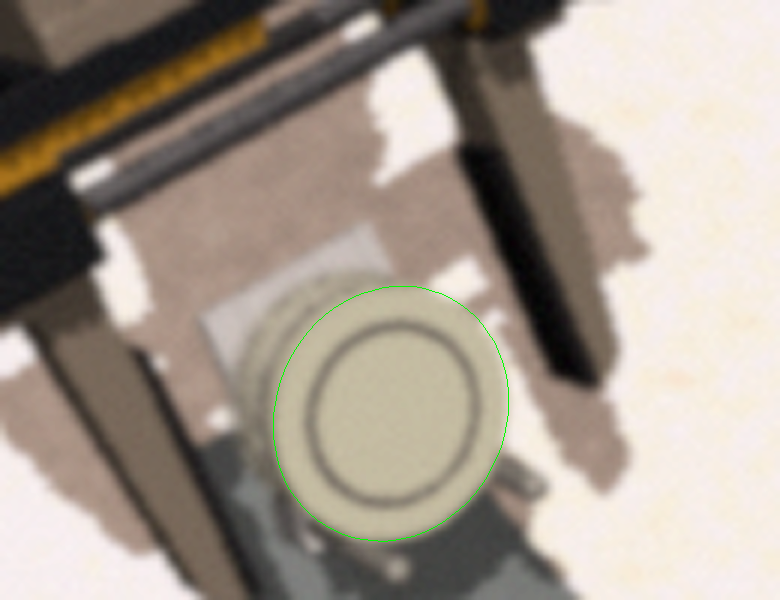

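The released dish matches its predicted seat (outline centre (392,415) in the crop), stacked square. Retreating along -z.

```bash
python3 -m inch '{"twist":[[0,0,0],[0,0,0],[0,0,0],[0,0,0],[0,0,0],[0,0,0],[0,0,0],[0,0,0],[0,0,0],[0,0,0],[0,0,0],[0,0,0]],"translation":[[0,0,-0.1],[0,0,-0.2],[0,0,-0.3],[0,0,-0.3],[0,0,-0.4],[0,0,-0.4],[0,0,-0.5],[0,0,-0.5],[0,0,-0.4],[0,0,-0.2],[0,0,0],[0,0,0]],"hand":[-1,-1,-1,-1,-1,-1,-1,-1,-1,-1,-1,-1]}'
python3 - <<'E'
from k import *
im=robot.grab_frame("scene"); k=6;l,t=210,170
m=robot.camera_model("scene")
a=cv2.convertScaleAbs(cv2.resize(im[t:t+100,l:l+130],None,fx=k,fy=k,interpolation=cv2.INTER_CUBIC),alpha=1.4)
for z in (15,30):
  q=(proj(m,disc(*S2,z,z)[:72])-[l,t]+.5)*k; cv2.polylines(a,[q.round().astype(np.int32)],True,(0,255,0),1)
cv2.imwrite("pics/s5.png",a[:,:,::-1])
E
```

```text
clock: 22.38
tcp_pos: [540.6, -58.2, 221.4]
tool_rot: [-1.448, 2.063, 0.53]
wrist_force: [-0.3, -1.0, -0.0]
opening: 92.2
grip_force: 0.0
```

View pics/s5.png

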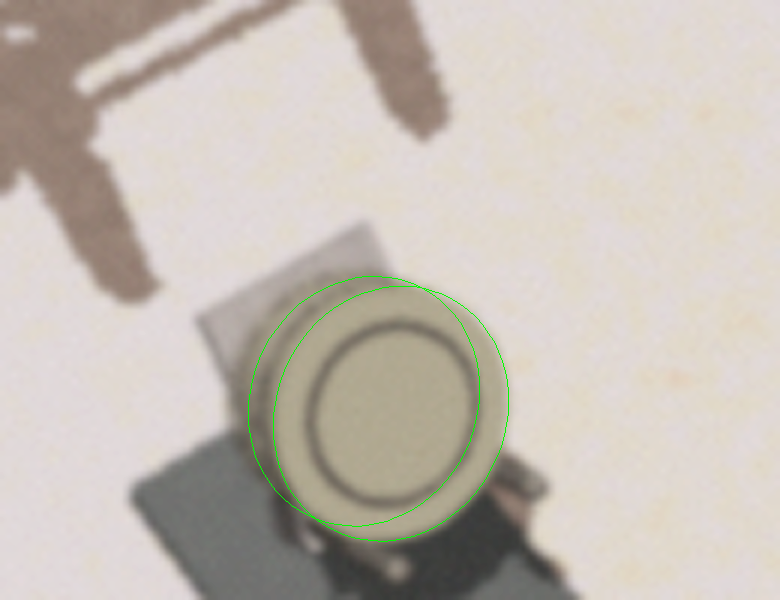

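The stack is at rest with the arm clear: the top dish's outline is at (392,415) in the crop, where it should be, and the stored dish is still in place beneath it.

```bash
python3 -c "
from station import robot
print(robot.finish_job())"
```

```text
the job is handed in; nothing more can be done
None
```

The closed dish is turned upside down with its lid on and stacked squarely on the stored dish, which stayed in place; the lidless dish was not touched, and I handed the job in at about 22.5 s with the arm clear.

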